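# Put away the pile on the glazing shelf

### The arm

A 7-joint arm with a two-finger parallel gripper is mounted at the origin on the work surface. World frame = base frame: x ahead of the robot, y to its left, z up, the work surface at z = 0. Lengths are in m, angles in degrees, forces in N, time in s.
With the tool pointing down it reaches from about 0.425 to 0.95 m from the base axis. Payload 4.7 kg.
Tool frame: the origin (TCP) lies midway between the tips of the shut fingers; the grasp point (between the pads) lies 19 mm behind it (r.grip_point_offset is the distance from the TCP to the grasp point, in m); z points along the fingers, y is the direction in which the jaws open and shut (so a half turn about z gives the same grasp; the last joint's range is limited). The gripper opens to 85 mm and grips with 20 to 120 N. Pads are 22 mm wide; open, the fingers measure 114 mm over their backs; the gripper's body (76 mm by 85 mm) begins 54 mm behind the grasp point. The pads swing forward as they close: fully open they stand 13 mm farther back than shut.
Start: joints at [73.23, 26.849, -2.785, 87.806, 1.381, 65.374, -4.715], TCP at [0.176, -0.652, 0.231] pointing down, gripper open.
Joint ranges: [-148.3, 148.3], [-19.14, 114.17], [-79.39, 73.82], [5.75, 140.21], [-59.74, 239.74], [12.07, 113.84], [-152.46, 152.46]. Speed limits (degrees/s): [147.25, 147.25, 180, 180, 180, 180, 180].

### API

Orientations are given as a 3x3 rotation matrix whose columns are the frame's x, y, z axes.
In Python, from station import r gives the robot as it stands.
- The arm moves only by the shell command python3 -m pendant 'ROWS' [FORCE]. ROWS is JSON, a list of rows, each a list of 3 entries, a list of its own where there are three numbers: the opening, from -1 (shut) to 1 (fully open), so that 0 is half open, then the shift along the tool's x, y, z in cm, then the turn about the tool's z in degrees. A call has 1 to 8 rows; each row is the pose to reach, as a shift and turn from the pose measured when the call began, along the tool's axes at that moment; what a row does not reach only later rows make up. A row lasts 1/10 s, in which the tool goes at most 50 mm and 8.59 degrees, less where a joint would pass 70% of its speed; a pose out of reach is approached as far as the arm can. A call with a gripper value outside its range is refused whole. The fingers move at their own pace and stop on an object; FORCE is the grip in N (left out, the last holds). Time passes only in rows, so rows that repeat a pose let the fingers close. It gives the time, the measured TCP pose, the force and the opening at its end, in the units of the state.
- r.observe(): the state, without advancing time (a new reading comes with each control period).
- r.snapshot(name): name is "scene" or "top" or "wrist"; returns a dict with "frame" (384x512x3 uint8, red, green, blue), "mtx" (3x3 intrinsics, pixels), "extrinsics" (4x4, takes a point from camera to world coordinates); the wrist camera has in their place "hand_eye" (4x4, takes a point from camera to tool coordinates, whose origin is the TCP and whose axes are the flange's). Camera axes: x right, y down, z forward; pixel columns grow to the right and rows downward; lengths in m; the calibration is good to about 2 mm. A picture is of the moment at which its call begins: read the wrist's pose just before it. There is no depth.
- r.close_job(): hands the job in, once; it reports no verdict.
The state is a dict: "time": time; "joint_pos": joint angles; "dq": joint speeds; "joint_efforts": joint torques, N m; "ee_pos": TCP position; "eef_rot": TCP orientation; "wrist_force": force on the tool from outside, world axes, zero at the start; "wrist_torque": the same for the moment, N m; "finger_gap": finger opening in m.
Only numpy, scipy, OpenCV 4.12 (cv2) and the standard library are available. Lean on these libraries where they do the work, as an engineer would, in place of code of your own. Each camera call takes 0.05 s, during which the arm holds its last target. There are 200 camera calls.

### The job

Take apart the pile on the plank from the top down, putting each piece away before you lift the next: press the trimming tool all the way down into both jaws of the steel spring clip, put the blue lid fully down on the open amber jar, then gently lay the pale celadon tile flat on the middle of the pale-green-lidded glaze tub and the deep green tile likewise on the tub with the deep green lid. Leave the mug standing where it is.

Things in the scene. Friction and masses are not known exactly. Their poses are not given: they have to be found in the camera images.
- trim_tool: Bamboo-handled trimming loop, 40 g, on top of the pile: square handle 130 mm long, 12 mm wide, 12 mm high, edges rounded; flat steel wire loop 28 mm wide, reaching to x = 118 mm. Origin: centre of the handle's underside; x along the handle towards the loop, z up. Grip it across y at the handle's middle (the clip's jaws take it 45 mm to either side). Either way round in the clip is right.
- blue_lid: Blue plastic jar lid, 30 g, a hollow cap open below: outer diameter 60 mm, 16 mm high, inside diameter 55 mm, inside depth 13 mm. It lies mouth down on the pale tile, under the trimming tool. Origin: centre of its lower edge; z up.
- pale_tile: Pale celadon (light green) glaze test tile, 84 x 56 x 8 mm, about 85 g, under the blue lid and on the deep green tile. Origin: centre of its underside; x along the 84 mm, y along the 56 mm, z up.
- deep_tile: Deep green celadon test tile, 100 x 66 x 8 mm, about 120 g, at the bottom of the pile, on the plank. Origin: centre of its underside; x along the 100 mm, y along the 66 mm, z up. The plank is 18 mm thick and all things stand on it (its top is at z = 0.018 m).
- tool_clip: Steel strip 150x32x3 mm screwed to the plank, a pair of sprung jaws 45 mm to each side of its middle, 76 mm free between them. Origin: middle of its underside; x along it, z up. Jaw mouths 31 mm wide at z 39 mm, throat 8 mm at z 23; they part as the handle is pressed down along the strip, middle over middle (some 5-12 N), and close over it as its underside meets the seats at z 10 mm.
- amber_jar: Squat amber glass jar, open, fixed: body 72 mm in diameter, neck 47 mm in diameter, rim 66 mm above the origin, shoulder 50 mm above it. Origin: centre of its underside; z up. The blue lid drops loosely over the neck: its lower edge is then 53 mm above the jar's origin.
- pale_tub: White glaze tub with a pale green flat lid, fixed: lid 112 mm in diameter, its flat top 65 mm above the origin. Origin: centre of the underside; z up. Place of the pale tile.
- deep_tub: White glaze tub with a deep green flat lid, fixed, same size: lid 112 mm in diameter, its flat top 65 mm above the origin. Origin: centre of the underside; z up. Place of the deep green tile.
- brown_tub: White glaze tub with a brown flat lid, fixed, same size; nothing goes on it. Origin: centre of the underside.
- bisque_mug: Speckled bisque mug, 78 mm in diameter and 82 mm high, loose, handle reaching out along its +y to some 70 mm from the axis. Not to be moved. Origin: centre of its underside; z up.
Mind the look-alikes: they are no part of the job. Of the things that look like the blue_lid, the middle-sized one is meant.

How it is judged:
By the outcome, as a careful person would: the job done as asked, in the order asked, and still so for the second after the job is handed in, with the robot touching nothing.
It also fails if it takes over 115 s, if anything falls off the work surface, if the arm or the gripper's body presses on something with over 40 N, if the wrist force passes 120 N, or if a joint passes its speed limit or range.

## Working session

There is one attempt and no reset: what is moved stays moved. The work goes in short steps, Python scripts to look and compute and a shell command to move; the robot and the scene stay as the last step left them, time stands still between calls to the robot, and variables do not carry over. Pictures are saved under pics/ and viewed, about 12 in all and at most 16, crops included, and the job is handed in when it is done.

```bash
mkdir -p pics; ls; cat > h.py <<'E'
import numpy as np, cv2
from station import r
def snap(n,name):
    s=r.observe(); d=r.snapshot(n); im=cv2.cvtColor(d["frame"],cv2.COLOR_RGB2BGR); cv2.imwrite(f"pics/{name}.png",im)
    if n=="wrist":
        T=np.eye(4);T[:3,:3]=s["eef_rot"];T[:3,3]=s["ee_pos"];E=T@np.array(d["hand_eye"])
    else: E=np.array(d["extrinsics"])
    np.savez(f"pics/{name}.npz",K=d["mtx"],E=E,im=im); return name
def load(name):
    d=np.load(f"pics/{name}.npz"); return d["K"],d["E"],d["im"]
def ray(name,uv,z):
    K,E,_=load(name); d=E[:3,:3]@np.linalg.solve(K,[uv[0],uv[1],1.]); o=E[:3,3]; return o+d*(z-o[2])/d[2]
def proj(name,p):
    K,E,_=load(name); q=K@(E[:3,:3].T@(np.array(p,float)-E[:3,3])); return q[:2]/q[2]
E
cat > s1.py <<'E'
from h import *
np.set_printoptions(precision=4,suppress=True)
for n in("scene","top","wrist"): snap(n,n+"0"); print(n,load(n+"0")[1][:3,3])
im=np.hstack([load("scene0")[2],load("top0")[2]]); 
for n in("scene0","top0"): cv2.imwrite(f"pics/{n}_b.png",cv2.resize(load(n)[2],(800,600),interpolation=cv2.INTER_CUBIC))
s=r.observe(); print(s)
E
python3 s1.py
```

```text
pics
scene [1.0083 0.3652 0.9904]
top [0.3037 0.0223 0.8704]
wrist [ 0.2455 -0.6325  0.3724]
{'time': 0.15, 'joint_pos': array([73.2296, 26.886 , -2.7851, 87.8574,  1.3799, 65.3738, -4.7144]), 'dq': array([-0.0446, -0.2231, -0.1064, -0.2043,  0.0575, -0.0248,  0.0035]), 'joint_efforts': array([  0.0007, -51.0763,  -0.0467, -23.7979,   0.0107,   0.0054,
         0.    ]), 'ee_pos': array([ 0.1759, -0.6512,  0.2305]), 'eef_rot': array([[ 0.9654,  0.2608, -0.0004],
       [ 0.2608, -0.9654,  0.0014],
       [-0.    , -0.0015, -1.    ]]), 'wrist_force': array([-0.5642, -0.669 ,  0.5441]), 'wrist_torque': array([ 0.0212, -0.0625,  0.0143]), 'finger_gap': 0.08533706005479998}
```

View pics/top0_b.png

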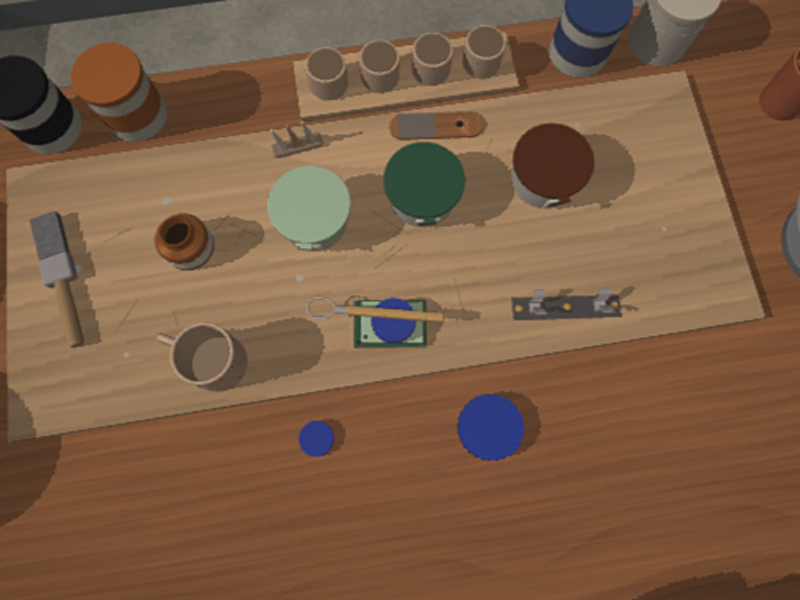

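View pics/scene0_b.png

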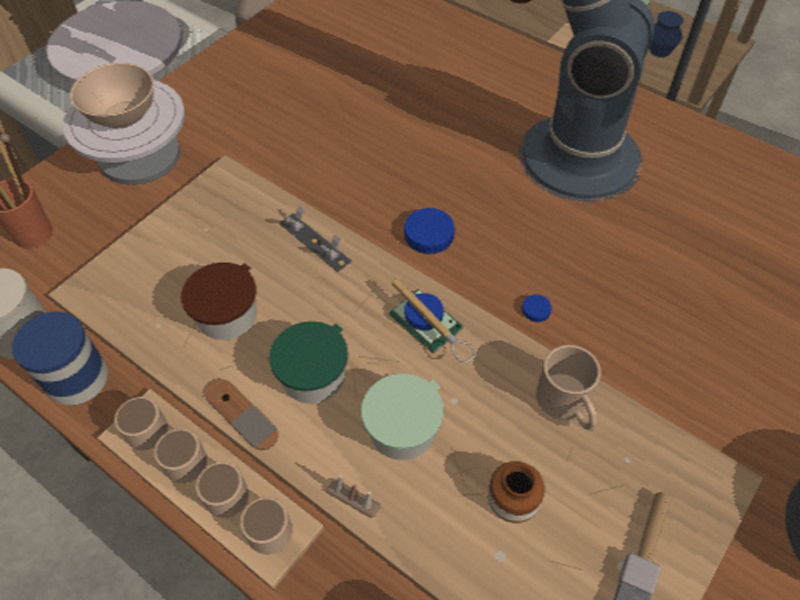

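The top view (800-px scale) shows the pile at (390,320) with the tool across the lid and its loop to the left. The clip is at (567,306), the jar at (183,240), the pale tub at (309,205), the deep tub at (424,180), the brown tub at (553,162) and the mug at (203,355).

There are three blue lids: small (316,438), large (491,426) and middle-sized (393,320). The one on the pile, under the tool, is the middle-sized one and so the one meant. I'll confirm with sizes and a crop.

```bash
cat > s2.py <<'E'
from h import *
np.set_printoptions(precision=4,suppress=True)
def blobs(n,lo,hi,mn=60):
    h=cv2.cvtColor(load(n)[2],cv2.COLOR_BGR2HSV); m=cv2.inRange(h,np.array(lo),np.array(hi))
    cs,_=cv2.findContours(m,cv2.RETR_EXTERNAL,cv2.CHAIN_APPROX_NONE); return sorted([c for c in cs if cv2.contourArea(c)>mn],key=cv2.contourArea,reverse=True)
def px(n,u,v): return cv2.cvtColor(load(n)[2],cv2.COLOR_BGR2HSV)[int(v*.64),int(u*.64)]
for p in[(309,205),(424,180),(553,162),(360,340),(375,340),(393,330),(400,315),(567,306),(195,230),(240,400),(210,360)]: print(p,px("top0",*p))
print(load("top0")[0])
T={"blue":((105,120,60),(130,255,255),.05),"pale":((50,40,110),(85,120,255),.083),"deep":((65,120,30),(90,255,110),.083),"brown":((0,120,25),(8,255,80),.083)}
for k,(lo,hi,z) in T.items():
  for n in("top0","scene0"):
    for c in blobs(n,lo,hi,150 if k!="blue" else 40)[:4]:
        P=np.array([ray(n,q+.0,z)[:2] for q in c[:,0].astype(float)]).astype(np.float32)
        e=cv2.fitEllipse(P.reshape(-1,1,2)*1000); print(k,n,c[:,0].mean(0),"ellipse mm",np.array(e[0]),np.array(e[1]))
E
python3 s2.py
```

```text
(309, 205) [ 49  44 162]
(424, 180) [ 73 103  74]
(553, 162) [  9 158  76]
(360, 340) [66 67 95]
(375, 340) [ 48  42 168]
(393, 330) [116 154 129]
(400, 315) [ 17 129 174]
(567, 306) [ 19 150 172]
(195, 230) [ 12 162  82]
(240, 400) [ 15 105 148]
(210, 360) [ 14  80 124]
[[402.8683   0.     252.796 ]
 [  0.     402.8683 185.6476]
 [  0.       0.       1.    ]]
blue top0 [313.7607 273.188 ] ellipse mm [ 326.5944 -107.0329] [79.5892 81.05  ]
blue top0 [202.     280.3833] ellipse mm [348.7538 114.5914] [40.7503 41.0906]
blue top0 [250.7121 209.4848] ellipse mm [472.9218  -3.8709] [31.1127 59.4107]
blue top0 [252.4318 194.5909] ellipse mm [505.7494 -12.4549] [11.7624 46.3293]
blue scene0 [ 31.9421 217.2617] ellipse mm [ 869.1918 -419.1127] [88.3303 91.1684]
blue scene0 [274.3103 147.1609] ellipse mm [351.7148 -95.1991] [80.181 95.491]
blue scene0 [343.0833 196.6458] ellipse mm [378.173 129.511] [40.9506 47.8668]
blue scene0 [265.8409 203.6818] ellipse mm [506.2005  -6.9789] [22.7716 57.179 ]
pale top0 [197.3996 125.5233] ellipse mm [653.1028  81.0025] [ 93.5967 101.4206]
pale scene0 [248.2222 264.8689] ellipse mm [670.3915  70.2898] [50.5502 82.0189]
deep scene0 [197.9565 226.0683] ellipse mm [664.5546 -78.2831] [106.2543 107.4881]
brown top0 [355.3452 105.9127] ellipse mm [ 665.8614 -259.6954] [ 98.9951 102.1588]
brown scene0 [139.5705 188.3826] ellipse mm [ 664.8306 -259.5939] [105.2848 110.3007]
```

```bash
python3 -m pendant '[[1,[44.5,-47,0],-75],[1,[44.5,-47,0],-75],[1,[44.5,-47,0],-75],[1,[44.5,-47,0],-75],[1,[44.5,-47,0],-75],[1,[44.5,-47,0],-75],[1,[44.5,-47,0],-75],[1,[44.5,-47,0],-75]]' 40
```

```text
time: 0.95
ee_pos: [0.366, -0.2975, 0.2313]
eef_rot: [[0.101, 0.995, -0.0], [0.995, -0.101, 0.001], [0.001, -0.0, -1.0]]
wrist_force: [0.4, -1.1, 1.0]
finger_gap: 0.0857
```

```bash
python3 -c "
import cv2
from h import *
import s2
" >/dev/null; python3 -c "
from h import *
im=load('top0')[2][175:300,180:350]; cv2.imwrite('pics/crop_lids.png',cv2.resize(im,None,fx=4.5,fy=4.5,interpolation=cv2.INTER_CUBIC))"
```

```text
(no output)
```

View pics/crop_lids.png

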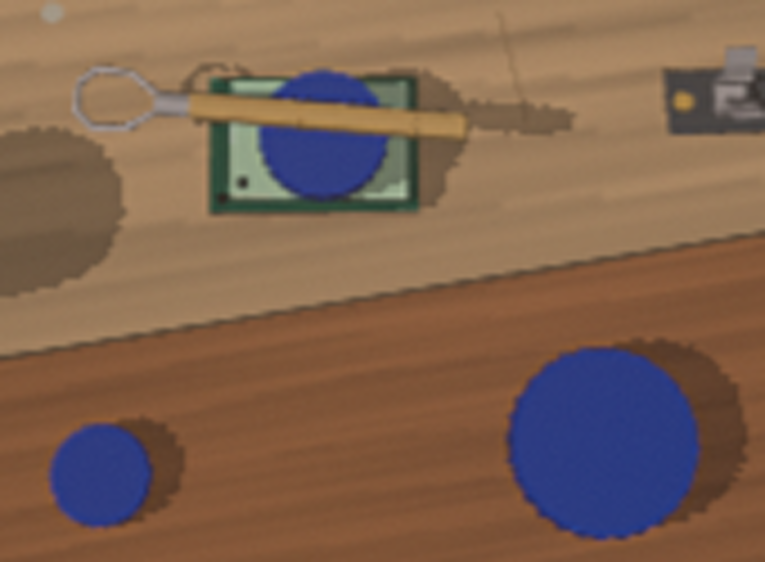

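The crop confirms it: small lid 41 mm, large lid 80 mm, and the pile lid, under the tool, ~60 mm. So the pile lid is the middle-sized one. Now wrist views of the clip and the pile.

```bash
python3 -m pendant '[[1,[1.5,9,0],-6],[1,[1.5,9,0],-6],[1,[1.5,9,0],-6],[1,[1.5,9,0],-6]]'; python3 -c "
from h import *
snap('wrist','wclip'); print(load('wclip')[0])"; python3 -m pendant '[[1,[21,0,0],0],[1,[21,0,0],0],[1,[21,0,0],0],[1,[21,0,0],0],[1,[21,0,0],0],[1,[21,0,0],0],[1,[21,0,0],0]]'; python3 -c "
from h import *
snap('wrist','wpile'); a=np.vstack([load('wclip')[2],load('wpile')[2]]);cv2.imwrite('pics/w2.png',cv2.resize(a,(400*1,600)))
cv2.imwrite('pics/wpile_b.png',cv2.resize(load('wpile')[2],(800,600)));cv2.imwrite('pics/wclip_b.png',cv2.resize(load('wclip')[2],(800,600)))"
```

```text
time: 1.35
ee_pos: [0.4572, -0.2912, 0.2306]
eef_rot: [[-0.005, 1.0, -0.002], [1.0, 0.005, 0.002], [0.002, -0.002, -1.0]]
wrist_force: [-1.1, 0.1, -0.0]
finger_gap: 0.0855
[[298.86279667   0.         258.55887899]
 [  0.         298.86279667 191.39846665]
 [  0.           0.           1.        ]]
time: 2.1
ee_pos: [0.4548, -0.084, 0.2309]
eef_rot: [[-0.0, 1.0, -0.003], [1.0, 0.0, 0.0], [0.0, -0.003, -1.0]]
wrist_force: [0.4, 0.4, 0.3]
finger_gap: 0.0854
```

View pics/wpile_b.png

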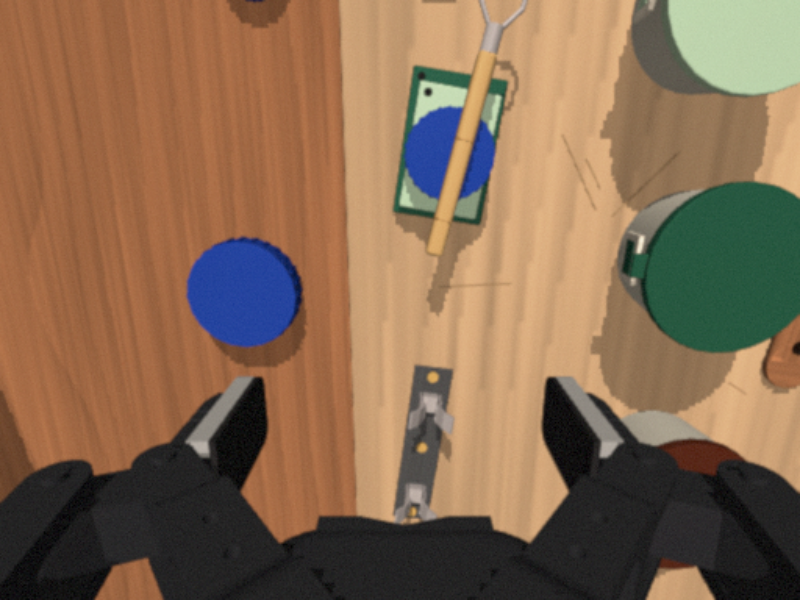

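View pics/wclip_b.png

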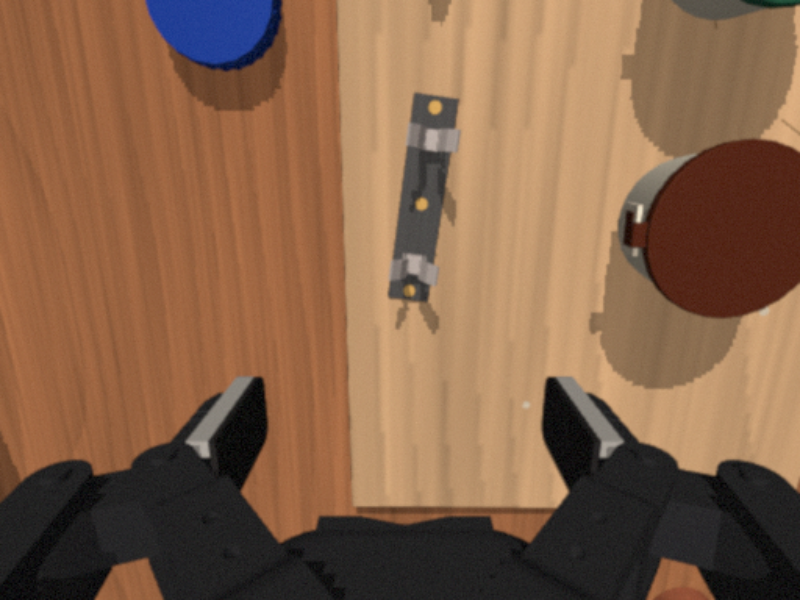

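The pile view shows the handle running from (435,253) to (488,52), the lid at (450,152), and deep tile corners at about (415,67), (507,80), (481,222), (394,210). In the clip view the strip corners are at about (414,93), (459,98), (428,302), (389,299), with screws at (435,107), (422,204), (409,290).

```bash
cat > s3.py <<'E'
from h import *
np.set_printoptions(precision=4,suppress=True)
def hsv(n): return cv2.cvtColor(load(n)[2],cv2.COLOR_BGR2HSV)
def mask(n,lo,hi,box):
    m=cv2.inRange(hsv(n),np.array(lo),np.array(hi)); k=np.zeros_like(m); a,b,c,d=box; k[b:d,a:c]=255; return m&k
def big(m):
    cs,_=cv2.findContours(m,cv2.RETR_EXTERNAL,cv2.CHAIN_APPROX_NONE); return max(cs,key=cv2.contourArea)[:,0].astype(float)
def world(n,c,z): return np.array([ray(n,q,z)[:2] for q in c]).astype(np.float32)*1000
def rect(n,c,z):
    R=cv2.minAreaRect(world(n,c,z)); p=cv2.boxPoints(R); return np.array(R[0]),np.array(R[1]),R[2]
h=hsv("wpile")
for q in[(460,180),(465,120),(430,200),(420,240),(489,90)]: print(q,h[int(q[1]*.64),int(q[0]*.64)])
c=big(mask("wpile",(14,130,120),(24,255,255),(260,20,325,170))); W=world("wpile",c,.062)
print("handle",rect("wpile",c,.062)); 
b=np.vstack(np.where(mask("wpile",(105,120,60),(130,255,255),(240,60,330,140)))[::-1]).T.astype(float)
hull=cv2.convexHull(b.astype(np.float32))[:,0]; print("lid",cv2.minEnclosingCircle(world("wpile",hull,.05)), cv2.fitEllipse(world("wpile",hull,.05)))
# by-eye corners (800 scale)
f=lambda L:np.array(L)*.64
for nm,n,L,z in[("deep","wpile",[(415,67),(507,80),(481,222),(394,210)],.026),("strip","wclip",[(414,93),(459,98),(428,302),(389,299)],.021),("strip2","wpile",[(416,365),(453,369)],.021)]:
    w=world(n,f(L),z); print(nm,w,w.mean(0),np.linalg.norm(np.diff(w,axis=0),axis=1))
print("screws",world("wclip",f([(435,107),(422,204),(409,290)]),.022),world("wpile",f([(433,377),(422,448),(413,512)]),.022))
print("screws top0",world("top0",f([(518,309),(567,306.5),(615,306)]),.022))
for k,n,lo,hi,box,z in[("pale","top0",(40,25,100),(60,90,255),(165,100,230,160),.083),("deep","top0",(60,70,40),(90,255,110),(235,85,310,135),.083),("deepW","wpile",(60,70,40),(95,255,130),(410,105,512,240),.083),("brown","top0",(0,120,20),(12,255,95),(320,75,385,135),.083)]:
    c=cv2.convexHull(big(mask(n,lo,hi,box)).astype(np.float32))[:,0]; w=world(n,c,z); print(k,n,cv2.fitEllipse(w),cv2.minEnclosingCircle(w))
w=world("scene0",big(mask("scene0",(40,25,100),(60,90,255),(225,230,290,295))),.083); print("pale scene",cv2.fitEllipse(w))
E
python3 s3.py
```

```text
(460, 180) [ 17 136 199]
(465, 120) [ 17 134 219]
(430, 200) [ 47  42 150]
(420, 240) [ 15 103 175]
(489, 90) [ 24 100  99]
handle (array([489.9526, -10.4775]), array([125.651 ,  11.4392]), 76.08470153808594)
lid ((485.13836669921875, -7.202077388763428), 30.11709213256836) ((485.097412109375, -7.213476181030273), (58.06171798706055, 59.5118293762207), 86.46296691894531)
deep [[462.9169  49.3929]
 [525.5463  41.2547]
 [512.2028 -54.7485]
 [448.051  -45.9546]] [487.1793  -2.5139] [63.156  96.9261 64.7517]
strip [[ 464.4578 -172.9724]
 [ 495.86   -176.0756]
 [ 476.9411 -324.5173]
 [ 446.3073 -322.1906]] [ 470.8916 -248.939 ] [ 31.5552 149.6424  30.722 ]
strip2 [[ 465.0628 -171.6983]
 [ 495.4531 -175.2665]] [ 480.258  -173.4824] [30.599]
screws [[ 479.2001 -182.0814]
 [ 471.0876 -248.7462]
 [ 461.9344 -314.5464]] [[ 479.0918 -181.9769]
 [ 470.6953 -249.1074]
 [ 463.2148 -315.5251]]
screws top0 [[ 477.2036 -181.6799]
 [ 469.6242 -249.6055]
 [ 459.4705 -315.6076]]
pale top0 ((651.5220336914062, 80.67491912841797), (107.95175170898438, 117.02490997314453), 80.26893615722656) ((649.7996215820312, 82.63726043701172), 60.0385627746582)
deep top0 ((663.985595703125, -79.18682098388672), (108.02816009521484, 108.80790710449219), 58.42731475830078) ((663.9119873046875, -79.36286163330078), 54.84888458251953)
deepW wpile ((662.7904052734375, -78.47784423828125), (108.52787780761719, 114.58922576904297), 73.68113708496094) ((660.654541015625, -80.5126953125), 57.73637390136719)
brown top0 ((661.5428466796875, -260.6274108886719), (109.33988952636719, 116.84606170654297), 88.33557891845703) ((659.1377563476562, -259.72076416015625), 60.212894439697266)
pale scene ((654.2664794921875, 81.31378173828125), (108.7394790649414, 111.77664947509766), 115.53352355957031)
```

```bash
python3 -m pendant '[[-0.4,[7.35,3.5,5],14],[-0.4,[7.35,3.5,11],14],[-0.4,[7.35,3.5,14],14],[-0.4,[7.35,3.5,14],14],[-0.4,[7.35,3.5,14],14]]' 40; python3 -c "
from h import *
snap('wrist','w3');cv2.imwrite('pics/w3c.png',cv2.resize(load('w3')[2][100:384,100:420],(640,568)))"
```

```text
time: 2.65
ee_pos: [0.4871, -0.0118, 0.087]
eef_rot: [[0.244, 0.97, -0.011], [0.97, -0.244, 0.001], [-0.002, -0.011, -1.0]]
wrist_force: [-1.5, -0.6, -0.4]
finger_gap: 0.0252
```

View pics/w3c.png

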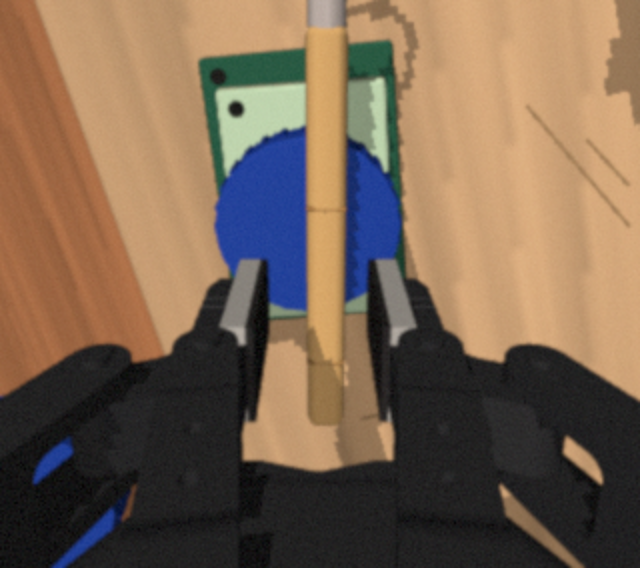

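The handle sits centred between the fingers and parallel to them. Its ends are at crop (327,28) and (325,424), with nodes at (326,210) and (326,362).

```bash
python3 -c "
from h import *
g=lambda u,v:ray('w3',(100+u/2,100+v/2),.062)
a=g(327,28);b=g(325,424);print(a,b,(a+b)/2,np.linalg.norm(a-b),g(326,210)); print(r.observe()['ee_pos'])
a=ray('wpile',(489*.64,51*.64),.062);b=ray('wpile',(435*.64,253*.64),.062);print(a,b,(a+b)/2,np.linalg.norm(a-b))"
```

```text
[0.50663663 0.05183074 0.062     ] [ 0.47557017 -0.07091989  0.062     ] [ 0.4911034  -0.00954457  0.062     ] 0.1266208605559228 [0.49385845 0.00143837 0.062     ]
[ 0.488661   -0.0122148   0.08922159]
[0.50658492 0.0516302  0.062     ] [ 0.47633579 -0.07111925  0.062     ] [ 0.49146035 -0.00974452  0.062     ] 0.12642166654639542
```

```bash
python3 -m pendant '[[-0.4,[0.3,0.2,2.0],0],[-0.4,[0.3,0.2,3.4],0],[-0.4,[0.3,0.2,3.6],0],[-0.4,[0.3,0.2,3.6],0],[-1,[0.3,0.2,3.6],0],[-1,[0.3,0.2,3.6],0],[-1,[0.3,0.2,3.6],0]]' 70
```

```text
time: 3.4
ee_pos: [0.4918, -0.01, 0.0544]
eef_rot: [[0.245, 0.97, -0.005], [0.97, -0.245, -0.0], [-0.001, -0.005, -1.0]]
wrist_force: [-1.5, -0.8, 6.5]
finger_gap: 0.0092
```

```bash
python3 -m pendant '[[-1,[0,0,-0.5],0],[-1,[0,0,-3],0],[-1,[0,0,-6],0],[-1,[0,0,-6],0]]'; python3 -c "
from h import *
print(r.observe()['finger_gap']);snap('wrist','w4');cv2.imwrite('pics/w4c.png',cv2.resize(load('w4')[2][60:384,100:420],(560,567)))"
```

```text
time: 3.8
ee_pos: [0.495, -0.0095, 0.118]
eef_rot: [[0.245, 0.97, 0.003], [0.97, -0.245, -0.0], [0.0, 0.003, -1.0]]
wrist_force: [2.0, -0.0, -1.3]
finger_gap: 0.0089
0.008900994646897453
```

View pics/w4c.png

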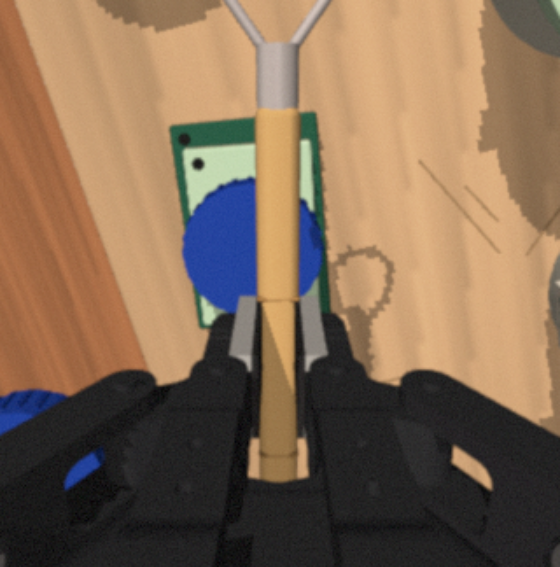

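The tool is held straight, with nothing else dragged along. The lid, pale tile and deep tile stayed put. Next I check the handle's centre relative to the TCP.

```bash
python3 -c "
from h import *
s=r.observe();t=s['ee_pos'];R=s['eef_rot'];z=t[2]+.0076
g=lambda u,v:ray('w4',(100+u*320/560,60+v*320/560),z)
a=g(277,108);b=g(279,481);print(t,(R.T@(a-t)),R.T@(b-t),np.linalg.norm(a-b))
d=np.array([.471,-.249,.118])-t;print('to clip',R.T@d*100, np.degrees(np.arctan2(R[1,0],R[0,0])))"
```

```text
[ 0.49360989 -0.0098969   0.11628234] [ 0.06484859  0.00203579 -0.00764353] [-0.04989903  0.00253988 -0.00756845] 0.11474874365362135
to clip [-23.73626053   3.66189712  -0.15791986] 75.8277579524139
```

```bash
python3 -m pendant '[[-1,[-23.7,3.6,0],-7],[-1,[-23.7,3.6,0],-7],[-1,[-23.7,3.6,0],-7],[-1,[-23.7,3.6,0],-7],[-1,[-23.7,3.6,0],-7],[-1,[-23.7,3.6,1.5],-7],[-1,[-23.7,3.6,1.5],-7],[-1,[-23.7,3.6,1.5],-7]]'; python3 -c "
from h import *
s=r.observe();print(s['ee_pos'],np.degrees(np.arctan2(s['eef_rot'][1,0],s['eef_rot'][0,0])))
snap('wrist','w5');snap('top','t5');a=cv2.resize(load('w5')[2][60:324,160:360],(400,528));b=cv2.resize(load('t5')[2][150:282,300:400],(400,528));cv2.imwrite('pics/w5c.png',np.hstack([a,b]))"
```

```text
time: 4.65
ee_pos: [0.4701, -0.2466, 0.1006]
eef_rot: [[0.123, 0.992, -0.002], [0.992, -0.123, 0.001], [0.001, -0.003, -1.0]]
wrist_force: [-0.5, -0.1, -1.1]
finger_gap: 0.0089
[ 0.47006051 -0.24658235  0.10055837] 82.96126055320323
```

View pics/w5c.png

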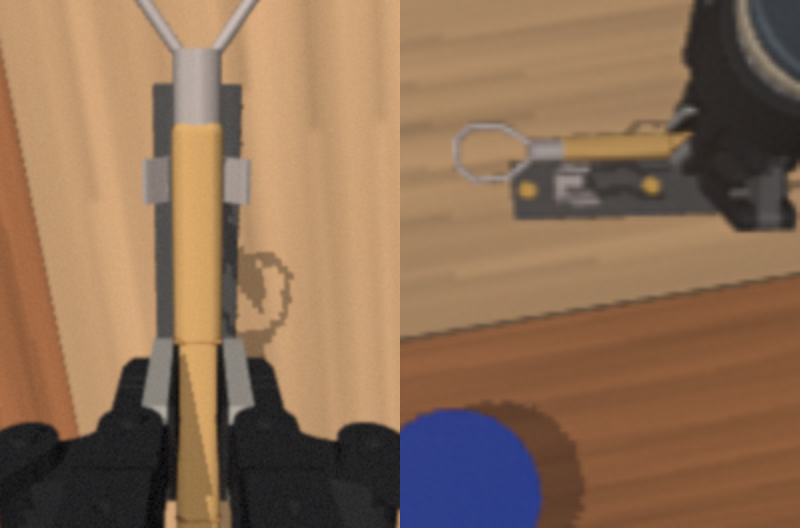

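In the wrist view the handle (173–221), the jaw mouth (144–250) and the strip (152–242) are all centred on column 197, which is the camera's principal column. Lateral and yaw alignment are therefore good. Next I check along the strip.

```bash
python3 -c "
from h import *
s=r.observe();t=s['ee_pos'];R=s['eef_rot']
g=lambda u,v,z:R.T@(ray('w5',(160+u/2,60+v/2),z)-t)*1000
print('camera',R.T@(load('w5')[1][:3,3]-t)*1000, 'fwd',R.T@load('w5')[1][:3,2])
print('strip end(75)',g(197,85,.021),'jaw mid(45)',g(197,181,.055),'handle end(65)',g(197,124,t[2]+.0076))"
```

```text
camera [  71.25203534    0.47375129 -141.14447896] fwd [-0.27963963 -0.00200012  0.96010295]
strip end(75) [72.5158928   0.10768649 80.50383701] jaw mid(45) [43.38796266  0.10179329 46.49998214] handle end(65) [63.86518043  0.23570611 -7.59170572]
```

```bash
python3 -m pendant '[[-1,[-0.15,0,2.5],0],[-1,[-0.15,0,4],0],[-1,[-0.15,0,4.7],0],[-1,[-0.15,0,5.4],0],[-1,[-0.15,0,6.0],0],[-1,[-0.15,0,6.6],0],[-1,[-0.15,0,6.9],0],[-1,[-0.15,0,6.9],0]]' 90
```

```text
time: 5.55
ee_pos: [0.4695, -0.2479, 0.0326]
eef_rot: [[0.122, 0.992, -0.004], [0.992, -0.122, 0.0], [-0.0, -0.004, -1.0]]
wrist_force: [-4.0, 0.5, 2.7]
finger_gap: 0.0084
```

```bash
python3 -m pendant '[[-1,[0,0,0.2],0],[-1,[0,0,0.4],0],[-1,[0,0,0.4],0]]'; python3 -m pendant '[[-0.4,[0,0,0],0],[-0.4,[0,0,0],0],[-0.4,[0,0,-2],0],[-0.4,[0,0,-6],0],[-0.4,[0,0,-10],0],[-0.4,[0,0,-14],0],[-0.4,[0,0,-14],0]]'; python3 -c "
from h import *
snap('wrist','w6');snap('scene','s6');a=cv2.resize(load('w6')[2][40:304,160:360],(400,528));b=cv2.resize(load('s6')[2][110:190,150:240],(594,528),interpolation=cv2.INTER_CUBIC);cv2.imwrite('pics/w6c.png',np.hstack([a,b])[:,:800])"
```

```text
time: 5.85
ee_pos: [0.4693, -0.2478, 0.0299]
eef_rot: [[0.122, 0.992, -0.004], [0.992, -0.122, -0.0], [-0.001, -0.004, -1.0]]
wrist_force: [-4.2, -0.9, 5.7]
finger_gap: 0.0083
time: 6.55
ee_pos: [0.4742, -0.2488, 0.1755]
eef_rot: [[0.122, 0.992, 0.007], [0.992, -0.122, -0.006], [-0.005, 0.008, -1.0]]
wrist_force: [0.3, -0.1, -0.8]
finger_gap: 0.0257
```

View pics/w6c.png

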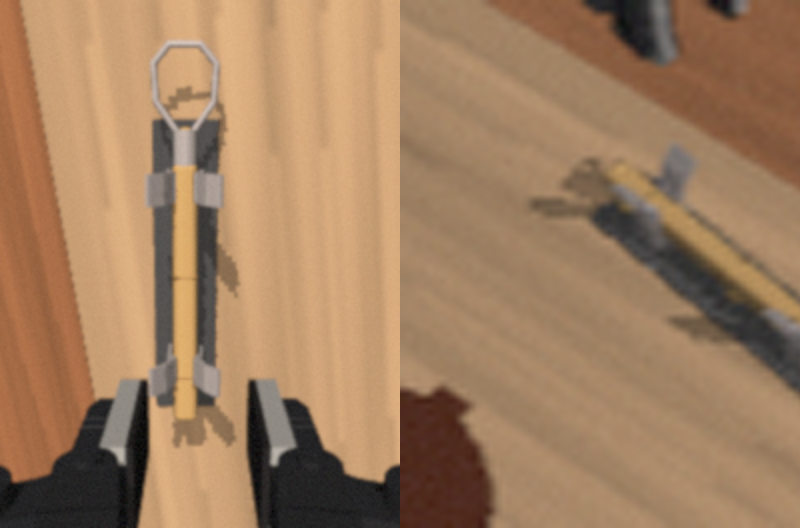

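```bash
python3 -c "
from h import *
s=r.observe();t=s['ee_pos'];R=s['eef_rot'];print(t,np.degrees(np.arctan2(R[1,0],R[0,0])))
g=lambda u,v,z:(R.T@(ray('w6',(160+u/2,40+v/2),z)-t)*1000).round(1)
print('strip',g(186,120,.021),g(184,405,.021),'loop',g(185,41,.032))
for z in(.036,.040,.05,.058):print(z,'handle',g(185,165,z),g(186,418,z))
print('w',g(174,270,.04)-g(196,270,.04))"
```

```text
[ 0.47070843 -0.24799873  0.1708567 ] 82.96469754539542
strip [ 74.4   0.8 149.7] [-74.1  -1.2 150. ] loop [107.5   0.7 138.6]
0.036 handle [ 54.5   0.3 134.7] [-74.2  -0.  135. ]
0.04 handle [ 54.7   0.4 130.7] [-72.1   0.  131. ]
0.05 handle [ 55.3   0.5 120.7] [-66.9   0.2 121. ]
0.058 handle [ 55.8   0.6 112.7] [-62.8   0.3 113. ]
w [  0.  -10.5   0.1]
```

The handle is in both jaws, and its top sits at about the seated height. However, it slid about 9 mm along the strip: its ends are at +55 and -72 mm, where ±65 is wanted. I'll regrip it, slide it to the middle and press again.

```bash
python3 -m pendant '[[-0.4,[-0.8,0,5],0],[-0.4,[-0.8,0,10],0],[-0.4,[-0.8,0,13],0],[-0.4,[-0.8,0,13.7],0],[-0.4,[-0.8,0,13.7],0],[-1,[-0.8,0,13.7],0],[-1,[-0.8,0,13.7],0],[-1,[-0.8,0,13.7],0]]' 100;  python3 -m pendant '[[-1,[0.3,0,0],0],[-1,[0.6,0,0],0],[-1,[0.9,0,0],0],[-1,[0.9,0,0],0],[-1,[0.9,0,0.2],0],[-1,[0.9,0,0.2],0]]'
```

```text
time: 7.45
ee_pos: [0.4686, -0.256, 0.035]
eef_rot: [[0.123, 0.992, -0.003], [0.992, -0.123, -0.002], [-0.003, -0.003, -1.0]]
wrist_force: [-5.7, 1.6, 2.4]
finger_gap: 0.0075
time: 8.05
ee_pos: [0.4696, -0.2465, 0.0349]
eef_rot: [[0.123, 0.992, -0.005], [0.992, -0.123, -0.003], [-0.004, -0.004, -1.0]]
wrist_force: [-9.1, 1.4, 16.5]
finger_gap: 0.0074
```

```bash
 python3 -m pendant '[[-0.4,[0,0,0],0],[-0.4,[0,0,0],0],[-0.4,[0,0,-2],0],[-1,[0,0,-3],0],[-1,[0,0,-3],0],[-1,[0,0,-3],0]]'; python3 -m pendant '[[-1,[0,0,1.3],0],[-1,[0,0,2.0],0],[-1,[0,0,2.3],0],[-1,[0,0,2.3],0]]'; python3 -c "
from station import r
print(r.observe()['ee_pos'],r.observe()['wrist_force'])"
```

```text
time: 8.65
ee_pos: [0.4702, -0.2464, 0.0649]
eef_rot: [[0.122, 0.992, -0.004], [0.992, -0.122, -0.003], [-0.004, -0.003, -1.0]]
wrist_force: [0.3, -0.1, -0.6]
finger_gap: 0.0001
time: 9.05
ee_pos: [0.4695, -0.2461, 0.0408]
eef_rot: [[0.122, 0.992, -0.005], [0.993, -0.122, -0.002], [-0.003, -0.005, -1.0]]
wrist_force: [0.1, -0.1, 0.0]
finger_gap: -0.0
[ 0.46954924 -0.24611852  0.04081323] [ 0.05185876 -0.09967838  0.03997415]
```

```bash
 python3 -m pendant '[[-1,[0,0,0.2],0],[-1,[0,0,0.4],0],[-1,[0,0,0.5],0],[-1,[0,0,0.5],0]]'; python3 -m pendant '[[-1,[0,0,-6],0],[-0.4,[0,0,-10],0],[-0.4,[0,0,-14],0],[-0.4,[0,0,-14],0],[-0.4,[0,0,-14],0]]';python3 -c "
from h import *
s=r.observe();t=s['ee_pos'];R=s['eef_rot']
snap('wrist','w7');im=load('w7')[2]
m=cv2.inRange(cv2.cvtColor(im,cv2.COLOR_BGR2HSV),np.array((14,115,100)),np.array((24,255,255)));m[:,:240]=0;m[:,265:]=0
k,l,st,_=cv2.connectedComponentsWithStats(m);i=1+st[1:,4].argmax();x,y,w,h,a=st[i];print(st[i])
for v in(y,y+h):print((R.T@(ray('w7',(x+w/2,v),.04)-t)*1000).round(1),ray('w7',(x+w/2,v),.04))
cv2.imwrite('pics/w7c.png',cv2.resize(im[40:304,160:360],(400,528)))"
```

```text
time: 9.45
ee_pos: [0.4704, -0.2463, 0.0398]
eef_rot: [[0.122, 0.992, -0.005], [0.992, -0.122, -0.005], [-0.006, -0.005, -1.0]]
wrist_force: [-9.3, 3.0, 34.4]
finger_gap: -0.0001
time: 9.95
ee_pos: [0.4714, -0.2459, 0.1806]
eef_rot: [[0.122, 0.992, -0.004], [0.992, -0.122, -0.007], [-0.007, -0.003, -1.0]]
wrist_force: [0.7, -0.2, 0.2]
finger_gap: 0.0258
[ 251  115   13  127 1368]
[6.190e+01 1.000e-01 1.401e+02] [ 0.47863414 -0.18545373  0.04      ]
[-6.600e+01 -1.000e-01  1.411e+02] [ 0.46269883 -0.31231842  0.04      ]
```

View pics/w7c.png

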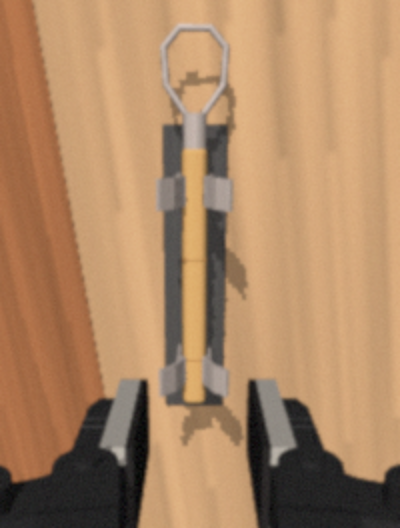

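The handle's middle is now at (0.471,-0.249), over the clip's middle. The shut fingers met a hard stop at z 0.040 with 34 N, which is the fully seated height. Next is the lid.

```bash
python3 -m pendant '[[1,[17,-1.6,0],0],[1,[17,-1.6,0],0],[1,[17,-1.6,0],0],[1,[17,-1.6,0],0],[1,[17,-1.6,0],0]]' 40; cat > s4.py <<'E'
from h import *
import sys
n=sys.argv[1]; snap("wrist",n); im=load(n)[2]; h=cv2.cvtColor(im,cv2.COLOR_BGR2HSV)
s=r.observe();print("tcp",s["ee_pos"].round(4),"yaw",np.degrees(np.arctan2(s["eef_rot"][1,0],s["eef_rot"][0,0])).round(1))
def R(lo,hi,z,nm,circ=False):
    m=cv2.inRange(h,np.array(lo),np.array(hi)); cs,_=cv2.findContours(m,cv2.RETR_EXTERNAL,cv2.CHAIN_APPROX_NONE)
    for c in cs:
        if cv2.contourArea(c)<400 or c[:,0,1].max()>340: continue
        w=np.array([ray(n,q,z)[:2] for q in cv2.convexHull(c)[:,0].astype(float)]).astype(np.float32)*1000
        a=cv2.minAreaRect(w); print(nm,"px",c[:,0].mean(0).round(),"rect",np.round(a[0],1),np.round(a[1],1),round(a[2],1),"circ",np.round(cv2.minEnclosingCircle(w)[0],1),round(cv2.minEnclosingCircle(w)[1],1))
R((105,120,60),(130,255,255),.05,"blue"); R((60,90,40),(95,255,140),.026,"deepT"); R((40,25,100),(65,90,255),.034,"paleT")
R((60,90,40),(95,255,140),.083,"deeptub"); R((40,25,100),(65,90,255),.083,"paletub")
E
python3 s4.py w8
```

```text
time: 10.5
ee_pos: [0.4742, -0.0708, 0.1767]
eef_rot: [[0.115, 0.993, -0.009], [0.993, -0.115, -0.003], [-0.005, -0.009, -1.0]]
wrist_force: [-0.1, 0.3, 0.3]
finger_gap: 0.085
tcp [ 0.4744 -0.0734  0.1767] yaw 83.2
blue px [132. 222.] rect [344.7 -95.1] [84.3 67.8] 22.1 circ [346.1 -98.5] 42.5
blue px [263. 110.] rect [485.8  -7. ] [57.8 58.4] 83.3 circ [485.4  -7.2] 30.0
deepT px [470. 176.] rect [ 674.2 -101.1] [100.3 137.1] 6.8 circ [693.7 -99.9] 72.2
deepT px [265.  67.] rect [490.6  23.4] [44.9 63.8] 81.0 circ [490.7  23. ] 38.2
paleT px [261. 146.] rect [480.7 -35.7] [22.2 55.7] 81.4 circ [480.7 -35. ] 29.4
paleT px [266.  72.] rect [491.1  22.7] [27.5 56.6] 80.1 circ [491.2  22.2] 30.6
paleT px [473.  15.] rect [665.6  46.9] [29.3 76.9] 83.2 circ [665.9  49.2] 40.4
deeptub px [470. 176.] rect [637.3 -81.3] [ 80.7 110.3] 6.8 circ [653.  -80.3] 58.1
deeptub px [265.  67.] rect [489.5  19. ] [36.2 51.3] 81.0 circ [489.6  18.7] 30.7
paletub px [261. 146.] rect [481.4 -29.5] [18.4 46.1] 81.4 circ [481.4 -28.8] 24.4
paletub px [266.  72.] rect [490.   18.9] [22.8 46.8] 80.1 circ [490.1  18.5] 25.3
paletub px [473.  15.] rect [634.5  38.9] [24.2 63.7] 83.2 circ [634.7  40.8] 33.4
```

```bash
python3 -m pendant '[[1,[6.7,0.2,3],2],[1,[6.7,0.2,8],2],[1,[6.7,0.2,12],2],[1,[6.7,0.2,14.2],2],[1,[6.7,0.2,14.5],2],[0.2,[6.7,0.2,14.5],2],[0.2,[6.7,0.2,14.5],2],[0.2,[6.7,0.2,14.5],2]]' 30; python3 -m pendant '[[0.2,[0,0,0],0],[0.2,[0,0,-0.5],0],[0.2,[0,0,-3],0],[0.2,[0,0,-8],0],[0.2,[0,0,-13],0],[0.2,[0,0,-13],0]]'; python3 -c "
from h import *
snap('wrist','w9');cv2.imwrite('pics/w9c.png',cv2.resize(load('w9')[2],(600,450)))"
```

```text
time: 11.35
ee_pos: [0.4842, -0.0084, 0.0328]
eef_rot: [[0.154, 0.988, -0.006], [0.988, -0.154, -0.005], [-0.006, -0.005, -1.0]]
wrist_force: [0.9, 0.2, 0.1]
finger_gap: 0.0594
time: 11.95
ee_pos: [0.4896, -0.0068, 0.1697]
eef_rot: [[0.154, 0.988, 0.008], [0.988, -0.154, -0.006], [-0.005, 0.009, -1.0]]
wrist_force: [0.1, -0.3, 0.7]
finger_gap: 0.0593
```

View pics/w9c.png

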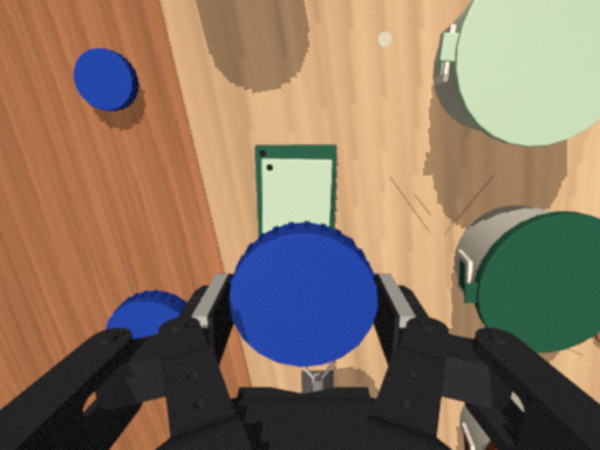

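The lid is held level, and the pale and deep tiles stayed in place. Next I locate the jar, using the top and scene views first.

```bash
python3 -c "
from h import *
print(ray('top0',(181*.64,233*.64),.084),ray('scene0',(518*.64,481*.64),.084)); s=r.observe();print(s['ee_pos'])
t=s['ee_pos'];R=s['eef_rot'];j=ray('top0',(181*.64,233*.64),.084);j[1]-=.09;j[2]=.20;print(R.T@(j-t)*100)"
```

```text
[0.63866546 0.25238389 0.084     ] [0.64504013 0.26150622 0.084     ]
[ 0.48748645 -0.00751789  0.16674337]
[19.10491116 12.31724868 -3.40071422]
```

```bash
python3 -m pendant '[[0.2,[19,12.3,-2],0],[0.2,[19,12.3,-2],0],[0.2,[19,12.3,-2],0],[0.2,[19,12.3,-2],0],[0.2,[19,12.3,-2],0],[0.2,[19,12.3,-2],0],[0.2,[19,12.3,-2],0]]'; python3 -c "
from h import *
snap('wrist','w10');cv2.imwrite('pics/w10c.png',cv2.resize(load('w10')[2],(800,600)))
s=r.observe();print(s['ee_pos'],s['finger_gap'])"
```

```text
time: 12.7
ee_pos: [0.6374, 0.1614, 0.1844]
eef_rot: [[0.153, 0.988, -0.001], [0.988, -0.153, -0.007], [-0.007, 0.0, -1.0]]
wrist_force: [-1.2, -0.1, -0.8]
finger_gap: 0.059
[0.63724534 0.16018635 0.18456378] 0.05912626447741911
```

View pics/w10c.png

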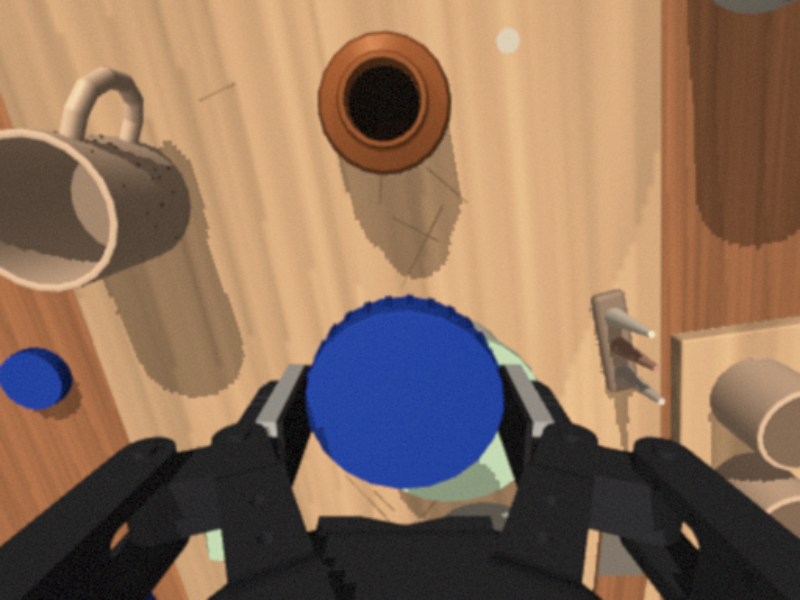

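The jar's rim centre is at about (384,103), the outer rim spans u 341–428, and the held lid's top centre is at about (405,391).

```bash
python3 -c "
from h import *
s=r.observe();t=s['ee_pos'];R=s['eef_rot'];n='w10';f=lambda u,v,z:ray(n,(u*.64,v*.64),z)
im=load(n)[2];h=cv2.cvtColor(im,cv2.COLOR_BGR2HSV)
m=cv2.inRange(h,np.array((0,150,40)),np.array((13,255,255)));m[:, :195]=0;m[:,300:]=0;m[120:]=0
c=max(cv2.findContours(m,cv2.RETR_EXTERNAL,cv2.CHAIN_APPROX_NONE)[0],key=cv2.contourArea)
w=np.array([ray(n,q,.064)[:2] for q in c[:,0].astype(float)]).astype(np.float32)*1000
print('body',cv2.minEnclosingCircle(w),cv2.fitEllipse(w))
d=(h[:,:,2]<45).astype(np.uint8);d[:, :210]=0;d[:,280:]=0;d[100:]=0
c=max(cv2.findContours(d,cv2.RETR_EXTERNAL,cv2.CHAIN_APPROX_NONE)[0],key=cv2.contourArea)
w=np.array([ray(n,q,.084)[:2] for q in c[:,0].astype(float)]).astype(np.float32)*1000
print('mouth',cv2.fitEllipse(w))
print('rim',f(341,103,.084),f(428,103,.084),f(384,58,.084),f(384,150,.084),f(384,103,.084))
b=cv2.inRange(h,np.array((105,120,60)),np.array((130,255,255)));b[:, :180]=0;b[:,340:]=0
c=max(cv2.findContours(b,cv2.RETR_EXTERNAL,cv2.CHAIN_APPROX_NONE)[0],key=cv2.contourArea)
w=np.array([(R.T@(ray(n,q,t[2]+.017)-t))[:2] for q in c[:,0].astype(float)]).astype(np.float32)*1000
print('lid in tool',cv2.fitEllipse(w), w.min(0),w.max(0))"
```

```text
body ((643.436279296875, 261.13543701171875), 34.33851623535156) ((643.3817749023438, 261.22515869140625), (67.28115844726562, 67.65917205810547), 177.29908752441406)
mouth ((643.6207275390625, 260.001953125), (32.255126953125, 33.040306091308594), 91.40331268310547)
rim [0.62372739 0.26301271 0.084     ] [0.6650099  0.25655588 0.084     ] [0.6473885  0.27908758 0.084     ] [0.64054287 0.23861315 0.084     ] [0.64412996 0.25982162 0.084     ]
lid in tool ((5.420114040374756, 0.9806085824966431), (58.49928665161133, 62.195831298828125), 87.26295471191406) [-25.893904 -28.634466] [37.42803  30.649166]
```

```bash
python3 -m pendant '[[0.2,[5,-0.5,0],0],[0.2,[9.7,-1,3],0],[0.2,[9.7,-1,7],0],[0.2,[9.7,-1,8.4],0],[0.2,[9.7,-1,8.4],0],[0.2,[9.7,-1,8.4],0]]'; python3 -c "
from h import *
snap('scene','s11');cv2.imwrite('pics/s11c.png',cv2.resize(load('s11')[2][220:340,260:400],(700,600),interpolation=cv2.INTER_CUBIC))
s=r.observe();t=s['ee_pos'];print(t, s['eef_rot'].T@(np.array([.6421,.2577,.0695])-t)*100)"
```

```text
time: 13.35
ee_pos: [0.6434, 0.2547, 0.1008]
eef_rot: [[0.158, 0.987, 0.001], [0.987, -0.158, -0.009], [-0.009, 0.002, -1.0]]
wrist_force: [0.4, -0.7, 0.0]
finger_gap: 0.0588
[0.64387247 0.25533884 0.10175574] [ 0.22890227 -0.22303325  3.22325217]
```

View pics/s11c.png

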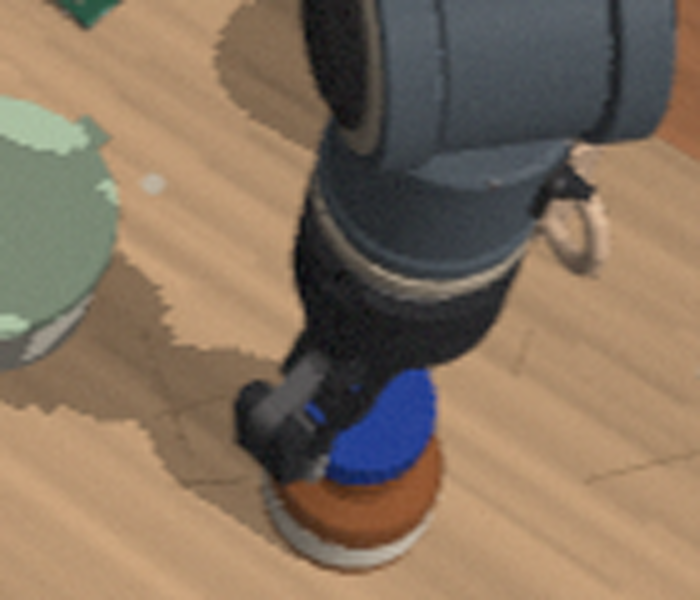

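```bash
python3 -m pendant '[[0.2,[0.2,-0.2,0.5],0],[0.2,[0.2,-0.2,1.2],0],[0.2,[0.2,-0.2,1.8],0],[0.2,[0.2,-0.2,2.4],0],[0.2,[0.2,-0.2,3.0],0],[0.2,[0.2,-0.2,3.3],0],[0.2,[0.2,-0.2,3.3],0]]'
```

```text
time: 14.1
ee_pos: [0.6421, 0.2572, 0.0698]
eef_rot: [[0.158, 0.987, 0.002], [0.987, -0.158, -0.009], [-0.009, 0.003, -1.0]]
wrist_force: [-3.2, -2.1, 8.2]
finger_gap: 0.0595
```

```bash
python3 -m pendant '[[0.7,[0,0,0],0],[0.9,[0,0,0],0],[0.9,[0,0,-1],0],[0.9,[0,0,-5],0],[0.9,[-3,0,-10],0],[0.9,[-6,0,-12],0],[0.9,[-8,0,-12],0],[0.9,[-8,0,-12],0]]'; python3 -c "
from h import *
snap('wrist','w12');s=r.observe();t=s['ee_pos'];print(t);n='w12'
im=load(n)[2];h=cv2.cvtColor(im,cv2.COLOR_BGR2HSV)
b=cv2.inRange(h,np.array((105,120,60)),np.array((130,255,255)));b[:, :180]=0;b[:,340:]=0
c=max(cv2.findContours(b,cv2.RETR_EXTERNAL,cv2.CHAIN_APPROX_NONE)[0],key=cv2.contourArea)
w=np.array([ray(n,q,.087)[:2] for q in c[:,0].astype(float)]).astype(np.float32)*1000
print(cv2.fitEllipse(w),cv2.minEnclosingCircle(w))
snap('scene','s12');a=cv2.resize(load('w12')[2][:200,150:380],(460,400));b=cv2.resize(load('s12')[2][270:350,290:370],(400,400),interpolation=cv2.INTER_CUBIC)[:,:340];cv2.imwrite('pics/w12c.png',np.hstack([a,b]))"
```

```text
time: 14.9
ee_pos: [0.6304, 0.1752, 0.1921]
eef_rot: [[0.163, 0.987, 0.004], [0.987, -0.163, -0.011], [-0.011, 0.006, -1.0]]
wrist_force: [0.9, 0.4, 0.3]
finger_gap: 0.0813
[0.62973356 0.17760202 0.19123372]
((643.4559936523438, 258.58258056640625), (58.22386932373047, 58.57929992675781), 99.00470733642578) ((643.4248657226562, 258.6158447265625), 29.826885223388672)
```

View pics/w12c.png

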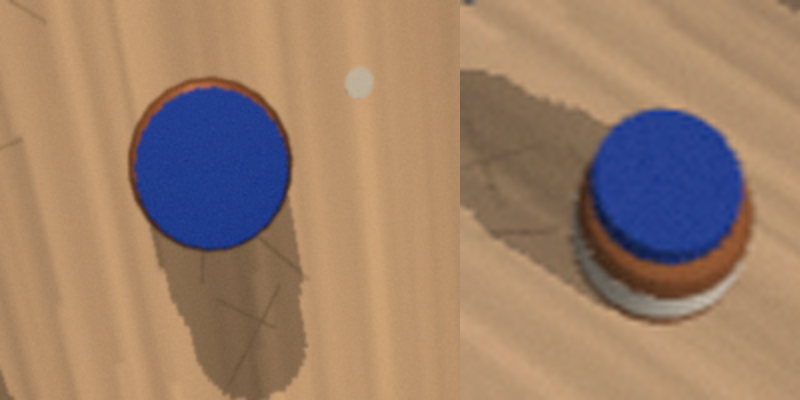

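The lid is level and concentric on the jar: centre (643.5,258.6) mm against the jar's (643.5,260.5). Now back to the pile for the pale tile.

```bash
python3 -m pendant '[[0.8,[-27.2,-11.2,0.5],2],[0.8,[-27.2,-11.2,0.5],2],[0.8,[-27.2,-11.2,0.5],2],[0.8,[-27.2,-11.2,0.5],2],[0.8,[-27.2,-11.2,0.5],2],[0.8,[-27.2,-11.2,0.5],2],[0.8,[-27.2,-11.2,0.5],2],[0.8,[-27.2,-11.2,0.5],2]]'; python3 s4.py w13
```

```text
time: 15.8
ee_pos: [0.4756, -0.071, 0.1875]
eef_rot: [[0.193, 0.981, 0.002], [0.981, -0.193, -0.008], [-0.007, 0.003, -1.0]]
wrist_force: [0.9, 0.7, 0.8]
finger_gap: 0.077
tcp [ 0.4763 -0.0698  0.1877] yaw 79.0
blue px [136. 227.] rect [343.6 -94. ] [84.5 64.4] 26.1 circ [345.8 -99. ] 42.7
blue px [89. 11.] rect [366.9  94.8] [21.2 40.7] 78.9 circ [368.6 103.4] 20.3
deepT px [466. 154.] rect [679.4 -97.5] [110.3 135.1] 2.5 circ [694.9 -97.3] 71.6
deepT px [254. 102.] rect [486.7  -2.5] [97.3 63.8] 81.2 circ [486.5  -2.4] 57.4
paleT px [254. 106.] rect [486.   -5.1] [84.3 56.6] 80.1 circ [486.6  -5.4] 49.8
paleT px [457.   8.] rect [674.5  40.3] [18.6 90.3] 78.9 circ [676.2  49.4] 45.1
deeptub px [466. 154.] rect [643.8 -79.1] [ 89.5 109.6] 2.5 circ [656.3 -79. ] 58.1
deeptub px [254. 102.] rect [487.4  -2. ] [79.  51.8] 81.2 circ [487.2  -1.9] 46.6
paletub px [254. 106.] rect [486.7  -4.2] [70.3 47.2] 80.1 circ [487.2  -4.5] 41.5
paletub px [457.   8.] rect [643.8  33.6] [15.5 75.3] 78.9 circ [645.3  41.2] 37.6
```

The pale tile's full outline measures 84.3 × 56.6 mm at z 0.034, which matches, with its centre at (0.486,-0.005) and yaw 80°.

```bash
python3 -m pendant '[[0.6,[6.5,-0.35,4],-1],[0.6,[6.5,-0.35,9],-1],[0.6,[6.5,-0.35,13],-1],[0.6,[6.5,-0.35,14.3],-1],[0.6,[6.5,-0.35,14.3],-1],[0.6,[6.5,-0.35,14.3],-1]]' 30; python3 -c "
from h import *
s=r.observe();t=s['ee_pos'];R=s['eef_rot'];print(t,s['finger_gap'],np.degrees(np.arctan2(R[1,0],R[0,0])),R.T@(np.array([.4857,-.0051,.0245])-t)*100)"
```

```text
time: 16.45
ee_pos: [0.4865, -0.0041, 0.0445]
eef_rot: [[0.17, 0.985, 0.003], [0.985, -0.17, -0.006], [-0.005, 0.004, -1.0]]
wrist_force: [0.1, -0.2, 0.6]
finger_gap: 0.0684
[ 0.48651473 -0.00413243  0.04450067] 0.06838112703136083 80.19990243966151 [-0.09894747 -0.07138993  2.00034545]
```

```bash
python3 -m pendant '[[0.6,[-0.1,-0.1,1.2],0],[0.6,[-0.1,-0.1,1.8],0],[0.6,[-0.1,-0.1,2],0],[0.6,[-0.1,-0.1,2],0],[0.15,[-0.1,-0.1,2],0],[0.15,[-0.1,-0.1,2],0],[0.15,[-0.1,-0.1,2],0]]' 40
```

```text
time: 17.15
ee_pos: [0.4857, -0.0052, 0.0252]
eef_rot: [[0.171, 0.985, 0.004], [0.985, -0.17, -0.006], [-0.006, 0.005, -1.0]]
wrist_force: [-1.4, -0.8, 4.7]
finger_gap: 0.0544
```

```bash
python3 -m pendant '[[0.15,[0,0,-0.3],0],[0.15,[0,0,-1.5],0],[0.15,[0,0,-5],0],[0.15,[0,0,-10],0],[0.15,[0,0,-14],0],[0.15,[0,0,-14],0],[0.15,[0,0,-14],0]]';python3 s4.py w14; python3 -c "
from h import *
print(r.observe()['finger_gap']);cv2.imwrite('pics/w14c.png',cv2.resize(load('w14')[2],(600,450)))"
```

```text
time: 17.85
ee_pos: [0.4855, -0.0045, 0.1664]
eef_rot: [[0.171, 0.985, 0.006], [0.985, -0.171, -0.007], [-0.006, 0.007, -1.0]]
wrist_force: [-0.2, 0.6, -0.7]
finger_gap: 0.0549
tcp [ 0.4846 -0.0047  0.1651] yaw 80.2
blue px [130. 269.] rect [349.1 -66.2] [60.3 35.8] 33.8 circ [349.2 -66.4] 33.7
blue px [91. 71.] rect [371.1 112.2] [39.3 40.4] 70.8 circ [371.4 112.3] 20.7
deepT px [468. 242.] rect [ 679.8 -115.1] [111.4 139.9] 3.8 circ [ 695.2 -115.5] 73.7
deepT px [256. 146.] rect [491.1  26.9] [38.6 64.1] 80.1 circ [490.9  26.7] 36.8
paleT px [259. 244.] rect [474.5 -79. ] [171.6 112.7] 80.1 circ [475.  -78.5] 101.0
paleT px [450.  54.] rect [665.6  68.4] [ 97.  121.7] 80.2 circ [666.   66.3] 67.7
deeptub px [468. 242.] rect [643.1 -78.3] [ 88.9 111.7] 3.8 circ [655.3 -78.6] 58.8
deeptub px [256. 146.] rect [492.4  35. ] [30.8 51.2] 80.1 circ [492.3  34.8] 29.3
paletub px [259. 244.] rect [478.7 -52.9] [140.9  92.5] 80.1 circ [479.  -52.5] 82.9
paletub px [450.  54.] rect [635.6  68.2] [79.7 99.9] 80.2 circ [635.9  66.4] 55.6
0.054680212774988114
```

View pics/w14c.png

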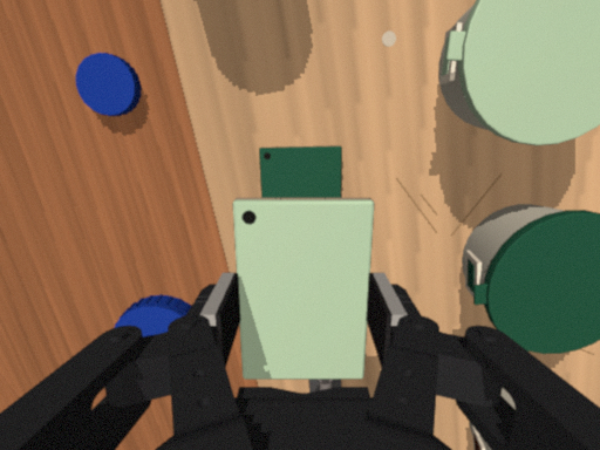

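The pale tile is held flat and centred, and the deep tile is undisturbed. Now I measure the pale tub's lid from the wrist, with a morphological opening to remove its lug.

```bash
python3 -m pendant '[[0.15,[1.2,15.5,-3],0],[0.15,[1.2,15.5,-3],0],[0.15,[1.2,15.5,-3],0],[0.15,[1.2,15.5,-3],0],[0.15,[1.2,15.5,-3],0],[0.15,[1.2,15.5,-3],0]]'; cat > tub.py <<'E'
from h import *
import sys
def tub(n,lo,hi,near):
    m=cv2.inRange(cv2.cvtColor(load(n)[2],cv2.COLOR_BGR2HSV),np.array(lo),np.array(hi))
    m=cv2.morphologyEx(m,cv2.MORPH_OPEN,cv2.getStructuringElement(cv2.MORPH_ELLIPSE,(25,25)))
    for c in cv2.findContours(m,cv2.RETR_EXTERNAL,cv2.CHAIN_APPROX_NONE)[0]:
        w=np.array([ray(n,q,.083)[:2] for q in c[:,0].astype(float)]).astype(np.float32)*1000
        if len(w)>20 and np.linalg.norm(w.mean(0)-near)<40: print(n,"px box",cv2.boundingRect(c),np.round(np.hstack(cv2.fitEllipse(w)),1),cv2.minEnclosingCircle(w))
P=((38,25,90),(65,100,255),(653,81)); D=((60,90,40),(95,255,140),(664,-79))
if __name__=="__main__":
    n=sys.argv[1]; snap("wrist",n)
    for a in(n,"top0","scene0"): tub(a,*(P if sys.argv[2]=="P" else D))
    s=r.observe(); print(s["ee_pos"],s["eef_rot"][:,0])
E
python3 tub.py w15 P
```

```text
time: 18.5
ee_pos: [0.6372, -0.0186, 0.1937]
eef_rot: [[0.17, 0.986, -0.001], [0.985, -0.17, -0.007], [-0.007, -0.0, -1.0]]
wrist_force: [-1.1, -0.1, -1.3]
finger_gap: 0.0544
w15 px box (182, 0, 146, 136) [653.8  78.1 102.3 112.   79.9] ((652.5371704101562, 81.06448364257812), 56.93501281738281)
top0 px box (172, 106, 52, 51) [653.3  80.2 107.9 110.5  97.1] ((652.9393310546875, 81.1009750366211), 56.64940643310547)
scene0 px box (232, 239, 51, 49) [654.7  81.2 108.  111.7 130.8] ((654.6524047851562, 81.40837860107422), 56.80304718017578)
[ 0.63713548 -0.01870088  0.19421667] [ 0.16957066  0.98549321 -0.00699393]
```

```bash
python3 -m pendant '[[0.15,[5,0,2],0],[0.15,[10,0,5],0],[0.15,[10.1,0,8],0],[0.15,[10.1,0,9.4],0],[0.15,[10.1,0,9.4],0],[0.15,[10.1,0,9.4],0]]'; python3 -c "
from h import *
s=r.observe();t=s['ee_pos'];R=s['eef_rot'];print(t,R.T@(np.array([.6537,.081,.0822])-t)*100)"
```

```text
time: 19.15
ee_pos: [0.6544, 0.0783, 0.1003]
eef_rot: [[0.172, 0.985, 0.0], [0.985, -0.172, -0.008], [-0.008, 0.002, -1.0]]
wrist_force: [-0.0, 0.3, 0.5]
finger_gap: 0.0547
[0.65438206 0.07829053 0.10031871] [ 0.2699572  -0.11646993  1.80955782]
```

```bash
python3 -m pendant '[[0.15,[0.3,-0.1,0.8],0],[0.15,[0.3,-0.1,1.3],0],[0.15,[0.3,-0.1,1.6],0],[0.15,[0.3,-0.1,1.75],0],[0.15,[0.3,-0.1,1.85],0],[0.15,[0.3,-0.1,1.85],0]]'
```

```text
time: 19.75
ee_pos: [0.6539, 0.0809, 0.0824]
eef_rot: [[0.172, 0.985, 0.0], [0.985, -0.172, -0.009], [-0.009, 0.002, -1.0]]
wrist_force: [-2.6, -1.3, 3.6]
finger_gap: 0.0543
```

```bash
python3 -m pendant '[[0.4,[0,0,0],0],[0.6,[0,0,0],0],[0.7,[0,0,-0.3],0],[0.7,[0,0,-3],0],[0.7,[-4,0,-8],0],[0.7,[-9,0,-10],0],[0.7,[-10,0,-10],0],[0.7,[-10,0,-10],0]]'; python3 -c "
from h import *
snap('wrist','w16');n='w16';s=r.observe();print(s['ee_pos'])
h=cv2.cvtColor(load(n)[2],cv2.COLOR_BGR2HSV)
for q in[(258,60),(258,90),(258,30),(230,60),(285,60)]:print(q,h[q[1],q[0]],ray(n,q,.091)[:2])
cv2.imwrite('pics/w16c.png',cv2.resize(load(n)[2][:250,130:400],(648,600)))"
```

```text
time: 20.55
ee_pos: [0.6376, -0.0225, 0.185]
eef_rot: [[0.18, 0.984, 0.003], [0.984, -0.18, -0.012], [-0.012, 0.005, -1.0]]
wrist_force: [-0.1, -0.8, -0.1]
finger_gap: 0.0725
[ 0.63706646 -0.0193168   0.18407812]
(258, 60) [ 47  48 209] [0.65693039 0.07682471]
(258, 90) [ 46  46 206] [0.65319445 0.05654797]
(258, 30) [ 47  46 210] [0.66046989 0.0960352 ]
(230, 60) [ 48  47 213] [0.63696067 0.08047884]
(285, 60) [ 46  46 205] [0.67620555 0.07329766]
```

View pics/w16c.png

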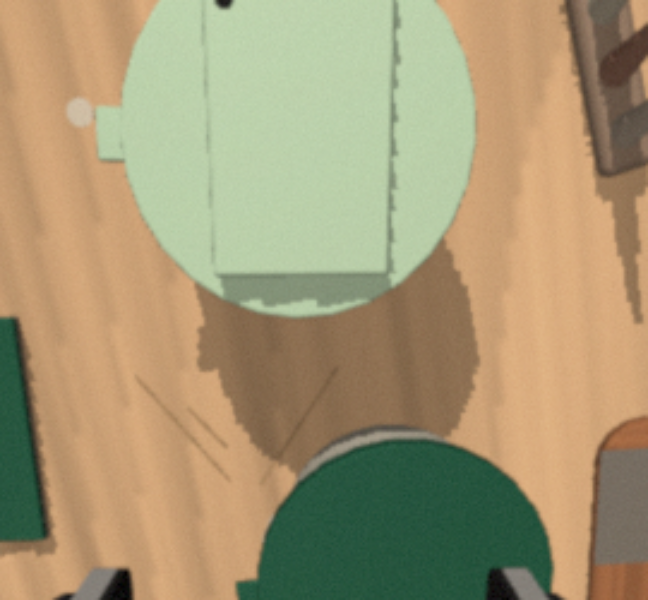

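The pale tile lies flat on the pale lid with equal side margins (85 and 83 px), and its near edge is at v 275 inside the lid's edge at v 316. That was my 16th picture, so from here I use numeric checks only. Now the deep tile.

```bash
python3 -m pendant '[[0.9,[-7.9,-14.9,0],0],[0.9,[-7.9,-14.9,0],0],[0.9,[-7.9,-14.9,0],0],[0.9,[-7.9,-14.9,0],0],[0.9,[-7.9,-14.9,0],0],[0.9,[-7.9,-14.9,0],0]]'; python3 s4.py w17 | grep -v tub
```

```text
time: 21.2
ee_pos: [0.4774, -0.0696, 0.1846]
eef_rot: [[0.175, 0.985, 0.003], [0.985, -0.175, -0.009], [-0.009, 0.005, -1.0]]
wrist_force: [-0.1, 0.2, 0.5]
finger_gap: 0.0812
tcp [ 0.4779 -0.0695  0.1846] yaw 80.0
blue px [134. 226.] rect [344.2 -93.7] [84.5 65. ] 24.0 circ [346.3 -98.6] 42.7
blue px [90. 11.] rect [367.4  93.4] [19.5 40.6] 80.0 circ [368.9 101.8] 20.3
deepT px [465. 160.] rect [679.7 -98.6] [111.2 135.6] 3.7 circ [694.7 -98.3] 72.1
deepT px [254. 103.] rect [486.7  -2.6] [97.5 63.6] 81.3 circ [486.4  -2.4] 57.1
paleT px [461.   9.] rect [673.6  42. ] [23.1 92.7] 80.0 circ [675.1  50.4] 46.4
```

```bash
python3 -m pendant '[[0.9,[6.7,-0.3,4],-1],[0.9,[6.7,-0.3,9],-1],[0.9,[6.7,-0.3,13],-1],[0.9,[6.7,-0.3,14.9],-1],[0.9,[6.7,-0.3,14.9],-1],[0.9,[6.7,-0.3,14.9],-1]]' 30; python3 -c "
from h import *
s=r.observe();t=s['ee_pos'];R=s['eef_rot'];print(t,s['finger_gap'],np.degrees(np.arctan2(R[1,0],R[0,0])),R.T@(np.array([.4865,-.0025,.0148])-t)*100)"
```

```text
time: 21.85
ee_pos: [0.4883, -0.0029, 0.0351]
eef_rot: [[0.155, 0.988, 0.003], [0.988, -0.155, -0.008], [-0.007, 0.005, -1.0]]
wrist_force: [0.5, -0.2, 0.8]
finger_gap: 0.0809
[ 0.48832728 -0.0028573   0.0351082 ] 0.08094332323617022 81.05457248741482 [ 0.02095595 -0.1953387   2.02985229]
```

```bash
python3 -m pendant '[[0.9,[0,-0.2,1.2],0],[0.9,[0,-0.2,1.8],0],[0.9,[0,-0.2,2],0],[0.9,[0,-0.2,2],0],[0.35,[0,-0.2,2],0],[0.35,[0,-0.2,2],0],[0.35,[0,-0.2,2],0]]' 45
```

```text
time: 22.55
ee_pos: [0.4866, -0.0028, 0.0161]
eef_rot: [[0.156, 0.988, 0.004], [0.988, -0.156, -0.008], [-0.008, 0.005, -1.0]]
wrist_force: [-1.6, -0.6, 6.5]
finger_gap: 0.0645
```

```bash
python3 -m pendant '[[0.35,[0,0,-0.3],0],[0.35,[0,0,-1.5],0],[0.35,[0,0,-5],0],[0.35,[0,0,-10],0],[0.35,[0,0,-15],0],[0.35,[0,0,-16],0]]';python3 -m pendant '[[0.35,[-14.5,16.5,-1],0],[0.35,[-14.5,16.5,-1],0],[0.35,[-14.5,16.5,-1],0],[0.35,[-14.5,16.5,-1],0],[0.35,[-14.5,16.5,-1],0],[0.35,[-14.5,16.5,-1],0],[0.35,[-14.5,16.5,-1],0]]'; python3 tub.py w18 D;  python3 -c "
from h import *
s=r.observe();t=s['ee_pos'];R=s['eef_rot'];n='w18';z=t[2]-.0099+.0  # placeholder
m=cv2.inRange(cv2.cvtColor(load(n)[2],cv2.COLOR_BGR2HSV),np.array((60,90,40)),np.array((95,255,140)))
for c in cv2.findContours(m,cv2.RETR_EXTERNAL,cv2.CHAIN_APPROX_NONE)[0]:
  if cv2.contourArea(c)>2000:
    w=np.array([(R.T@(ray(n,q,t[2]+.0099)-t))[:2] for q in c[:,0].astype(float)]).astype(np.float32)*1000
    print(cv2.boundingRect(c),np.round(w.min(0)),np.round(w.max(0)),cv2.minAreaRect(w))"
```

```text
time: 23.15
ee_pos: [0.4893, -0.0004, 0.1821]
eef_rot: [[0.155, 0.988, 0.015], [0.988, -0.155, -0.009], [-0.007, 0.016, -1.0]]
wrist_force: [1.2, 0.4, -1.4]
finger_gap: 0.0637
time: 23.85
ee_pos: [0.6289, -0.1687, 0.1951]
eef_rot: [[0.156, 0.988, 0.013], [0.988, -0.155, -0.008], [-0.006, 0.014, -1.0]]
wrist_force: [-1.7, 0.0, -0.7]
finger_gap: 0.0639
w18 px box (210, 0, 142, 143) [664.8 -79.6 107.  109.4  84.4] ((663.2611694335938, -79.1619644165039), 56.42082214355469)
top0 px box (247, 92, 50, 47) [664.2 -79.3 105.1 105.9  38. ] ((664.2056274414062, -79.14049530029297), 54.1221809387207)
scene0 px box (173, 206, 49, 44) [665.6 -78.4 106.6 110.1 145.1] ((665.5089111328125, -78.48095703125), 56.10633087158203)
[ 0.62872361 -0.16777373  0.19538551] [ 0.15389772  0.98807061 -0.00565259]
(187, 154, 144, 182) [-49. -31.] [50. 33.] ((0.4605293273925781, 1.4904041290283203), (98.17122650146484, 64.02542877197266), 0.05445805564522743)
(205, 0, 147, 143) [ 55. -21.] [109.  40.] ((82.60809326171875, 11.44581413269043), (56.229156494140625, 56.36111831665039), 38.73347854614258)
```

```bash
python3 -m pendant '[[0.35,[5,1,2],0],[0.35,[9.3,2.1,5],0],[0.35,[9.3,2.1,8],0],[0.35,[9.3,2.1,9.6],0],[0.35,[9.3,2.1,9.6],0],[0.35,[9.3,2.1,9.6],0]]'; python3 -c "
from h import *
s=r.observe();t=s['ee_pos'];R=s['eef_rot'];print(t,R.T@(np.array([.6643,-.0792,.0811])-t)*100);print(R)"
```

```text
time: 24.5
ee_pos: [0.665, -0.0814, 0.1]
eef_rot: [[0.156, 0.988, 0.014], [0.988, -0.156, -0.009], [-0.007, 0.015, -1.0]]
wrist_force: [0.8, 0.0, -0.2]
finger_gap: 0.064
[ 0.66504808 -0.08142259  0.10003298] [ 0.22052989 -0.13756062  1.88997764]
[[ 0.15564447  0.98771182  0.01414747]
 [ 0.98779062 -0.15552825 -0.0089807 ]
 [-0.00667001  0.01537254 -0.99985959]]
```

```bash
python3 -m pendant '[[0.35,[0.2,-0.15,0.8],0],[0.35,[0.2,-0.15,1.3],0],[0.35,[0.2,-0.15,1.6],0],[0.35,[0.2,-0.15,1.8],0],[0.35,[0.2,-0.15,1.9],0],[0.35,[0.2,-0.15,1.9],0]]'
```

```text
time: 25.1
ee_pos: [0.6641, -0.0797, 0.0815]
eef_rot: [[0.156, 0.988, 0.014], [0.988, -0.156, -0.01], [-0.007, 0.015, -1.0]]
wrist_force: [-1.6, -0.9, 3.9]
finger_gap: 0.0641
```

```bash
python3 -m pendant '[[0.5,[0,0,0],0],[0.7,[0,0,0],0],[0.9,[0,0,0],0],[0.9,[0,0,-0.4],0],[0.9,[0,0,-3],0],[0.9,[-4,0,-8],0],[0.9,[-9,0,-12],0],[0.9,[-10,0,-12],0]]'; python3 -m pendant '[[0.9,[-3,-5,-3],0],[0.9,[-3,-5,-3],0],[0.9,[-3,-5,-3],0],[0.9,[-3,-5,-3],0]]'; cat > fin.py <<'E'
from h import *
snap("wrist","w20");snap("top","t20")
for n in("w20","t20"):
    im=load(n)[2];g=cv2.cvtColor(im,cv2.COLOR_BGR2GRAY)
    # deep tile vs lid: local edges along rows through the tub centre
    K,E,_=load(n)
    a=np.radians(81.0); ex=np.array([np.cos(a),np.sin(a)]);ey=np.array([ex[1],-ex[0]])
    L=cv2.cvtColor(im,cv2.COLOR_BGR2HSV)
    for nm,e in(("long",ex),("short",ey)):
        v=[]
        for d in range(-66,67,3):
            p=np.r_[np.array([.6643,-.0792])+e*d/1000,.091]; q=proj(n,p).round().astype(int)
            v.append(int(g[q[1],q[0]]) if 0<=q[0]<512 and 0<=q[1]<384 else -1)
        print(n,nm,v)
print(r.observe()["ee_pos"],r.observe()["time"])
E
python3 fin.py
```

```text
time: 25.9
ee_pos: [0.648, -0.179, 0.206]
eef_rot: [[0.156, 0.988, 0.019], [0.988, -0.156, -0.011], [-0.008, 0.02, -1.0]]
wrist_force: [1.1, -1.1, -0.9]
finger_gap: 0.0811
time: 26.3
ee_pos: [0.5937, -0.1996, 0.2353]
eef_rot: [[0.155, 0.988, 0.02], [0.988, -0.155, -0.011], [-0.008, 0.021, -1.0]]
wrist_force: [0.6, -0.0, -1.6]
finger_gap: 0.0815
w20 long [110, 116, 116, 116, 51, 44, 75, 74, 68, 75, 73, 72, 70, 72, 72, 70, 69, 77, 73, 71, 73, 70, 74, 78, 73, 73, 74, 74, 74, 75, 76, -1, -1, -1, -1, -1, -1, -1, -1, -1, -1, -1, -1, -1, -1]
w20 short [175, 175, 157, 139, 86, 79, 80, 76, 78, 80, 79, 68, 72, 81, 78, 77, 72, 72, 76, 71, 70, 69, 74, 69, 76, 71, 71, 68, 71, 69, 72, 71, 70, 66, 72, 73, 74, 72, 72, 74, 180, 183, 179, 179, 90]
t20 long [93, 92, 92, 88, 65, 53, 66, 65, 65, 64, 65, 65, 65, 64, 65, 65, 65, 65, 64, 65, 66, 65, 64, 64, 64, 66, 64, 64, 66, 65, 66, 62, 65, 66, 66, 65, 66, 66, 67, 65, 68, 101, 100, 100, 100]
t20 short [68, 69, 63, 59, 65, 66, 65, 65, 65, 66, 66, 62, 65, 64, 65, 65, 64, 65, 65, 63, 64, 65, 64, 65, 64, 64, 65, 64, 64, 63, 65, 65, 65, 59, 63, 65, 64, 64, 62, 79, 127, 73, 89, 94, 93]
[ 0.59392878 -0.1988934   0.23447758] 26.4
```

Edges in the top view put the deep tile at ±33 mm across and -51 mm at its near end, so it is centred on the tub. Last checks: the mug unmoved, the tool still in the clip, the lid and pale tile still in place.

```bash
python3 -m pendant '[[0.9,[0,-6,-4],0],[0.9,[0,-6,-4],0],[0.9,[0,-6,-4],0]]'; python3 -c "
from h import *
snap('top','t21');snap('scene','s21');snap('wrist','w21')
a=load('top0')[2].astype(int);b=load('t21')[2].astype(int)
d=np.abs(a-b).max(2); print('mug top diff',d[200:252,98:155].mean(),(d[200:252,98:155]>40).sum())
a=load('scene0')[2].astype(int);b=load('s21')[2].astype(int);d2=np.abs(a-b).max(2);print('mug scene diff',d2[220:275,343:385].mean(),(d2[220:275,343:385]>40).sum())
for n,nm in(('s21','blue'),('t21','blue'),('w21','blue')):
  h=cv2.cvtColor(load(n)[2],cv2.COLOR_BGR2HSV)
  for nm,lo,hi,z in(('blue',(105,120,60),(130,255,255),.087),('handle',(14,115,100),(24,255,255),.040)):
    for c in cv2.findContours(cv2.inRange(h,np.array(lo),np.array(hi)),cv2.RETR_EXTERNAL,cv2.CHAIN_APPROX_NONE)[0]:
      w=np.array([ray(n,q,z)[:2] for q in c[:,0].astype(float)]).astype(np.float32)*1000;m=cv2.minAreaRect(w);ctr=np.array(m[0])
      if (nm=='blue' and np.hypot(*(ctr-(643,260)))<40) or (nm=='handle' and np.hypot(*(ctr-(471,-249)))<50 and cv2.contourArea(c)>20): print(n,nm,np.round(m[0],1),np.round(m[1],1),m[2])
n='t21';g=cv2.cvtColor(load(n)[2],cv2.COLOR_BGR2GRAY);a=np.radians(80);ex=np.array([np.cos(a),np.sin(a)]);ey=np.array([ex[1],-ex[0]])
for e in(ex,ey):
  v=[]
  for k in range(-60,61,3):
    q=proj(n,np.r_[np.array([.6537,.081])+e*k/1000,.091]).round().astype(int);v.append(int(g[q[1],q[0]]))
  print('pale',v)
print(r.observe()['time'],r.observe()['wrist_force'])"
```

```text
time: 26.7
ee_pos: [0.5339, -0.1878, 0.2742]
eef_rot: [[0.152, 0.988, 0.019], [0.988, -0.152, -0.011], [-0.008, 0.021, -1.0]]
wrist_force: [1.0, 0.2, 0.2]
finger_gap: 0.0809
mug top diff 4.040148448043185 0
mug scene diff 3.0316017316017314 0
s21 blue [645.  259.3] [60.  59.7] 64.25743865966797
s21 handle [ 471.9 -249. ] [123.4  14.7] 81.97362518310547
t21 blue [641.1 257.2] [58.8 57.2] 80.66779327392578
t21 handle [ 468.9 -248.1] [126.8  12.3] 82.37650299072266
w21 handle [ 470.6 -248.2] [126.5  11.9] 82.77771759033203
pale [104, 118, 162, 149, 117, 107, 110, 160, 158, 159, 158, 158, 159, 158, 159, 158, 158, 159, 159, 159, 159, 159, 159, 159, 159, 159, 159, 158, 159, 159, 158, 159, 158, 159, 143, 158, 159, 160, 154, 142, 142]
pale [156, 136, 161, 160, 160, 160, 160, 159, 159, 161, 151, 102, 161, 159, 159, 159, 158, 159, 159, 159, 159, 159, 158, 159, 159, 159, 158, 159, 158, 157, 158, 159, 158, 158, 159, 157, 158, 157, 142, 143, 146]
26.85 [-0.12754498  0.7110038  -0.4213026 ]
```

```bash
python3 -c "
from station import r
print(r.close_job())"
```

```text
the job is handed in; nothing more can be done
None
```

I finished the job in the order asked and handed it in at about 27 s, with the arm clear of everything.

- **Trimming tool:** it is pressed into both jaws of the clip. On the first press it slid about 9 mm along the clip, so I regripped it, slid it back to the middle and pressed again. The shut fingers met a hard stop at z 0.040 m, which is the seated height, with 34 N on the wrist. The last views put the handle within about 2 mm of the clip's middle, at the clip's angle.
- **Blue lid:** it sits level on the amber jar. Contact came at the seated height, and it measured within about 2 mm of the jar's axis.
- **Pale tile:** it lies flat on the pale-green tub lid, centred to within about 2 mm, set down with about 4 N.
- **Deep green tile:** it lies flat on the deep-green tub lid, centred to about 1 mm, also set down with about 4 N.
- **Mug:** its image patches showed no change between the first and last pictures.

The cameras disagreed with each other by 2–4 mm on the lid and handle positions, about the stated calibration error. I viewed 16 pictures, the limit, so I checked the deep tile's placing and the final scene by pixel measurements only.

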